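# Put the colour-coded chopping boards back in their rack slots

### The job

Put the chopping boards back in order, each in the rack slot that carries the tag of its own colour: the blue board has been put in the red slot and belongs in the blue one, and the red board, now dry, goes from the drying stand into the red slot. Lower each board upright between its wire guides until it sits fully home on the slot's floor and let go of it there; do not drop or throw a board. Leave the yellow board in its slot, and the mug and timer where they stand.

Things in the scene. Friction and masses are not known exactly. Their poses are not given: they have to be found in the camera images.
- blue_board: Blue plastic chopping board standing on a long edge: 180 mm long (x), 8 mm thick (y), 125 mm high (z), 0.2-0.3 kg, same both ways round. Origin: middle of its lower edge. Pinch it across the thickness by the 24 mm high top bar over its central hand hole. At the start it stands wrongly in the red-tagged slot of the rack.
- red_board: Red plastic chopping board standing on a long edge: 180 mm long (x), 8 mm thick (y), 125 mm high (z), 0.2-0.3 kg, same both ways round. Origin: middle of its lower edge. Pinch it across the thickness by the 24 mm high top bar over its central hand hole. At first in the drying stand, lower edge at z = 13 mm, loose between two wire loops, leaning a degree or two.
- yellow_board: Yellow plastic chopping board standing on a long edge: 180 mm long (x), 8 mm thick (y), 125 mm high (z), 0.2-0.3 kg, same both ways round. Origin: middle of its lower edge. Pinch it across the thickness by the 24 mm high top bar over its central hand hole. It stands rightly in the yellow-tagged slot and stays there.
- board_rack: Fixed rack: beech base 216 x 174 x 30 mm, four slots along x (away from the robot) at y = -60, -20, 20, 60 mm, each 12 mm wide, 196 long, 24 deep (floor at z = 6 mm). Each slot has two steel wire guides over it (13 mm clear gap, 130 mm long, tops at z = 75 mm). Origin under the middle of the base. Its pose and the order of its colour tags vary.
- tag_red: Red plastic tag, 26 mm wide, clipped over the front end of one of the rack's slots (top at 33 mm). Origin on the worktop, under the front end wall, in line with the slot.
- tag_blue: Blue plastic tag, 26 mm wide, clipped over the front end of one of the rack's slots (top at 33 mm). Origin on the worktop, under the front end wall, in line with the slot.
- tag_yellow: Yellow plastic tag, 26 mm wide, clipped over the front end of one of the rack's slots (top at 33 mm). Origin on the worktop, under the front end wall, in line with the slot.
- tag_green: Green plastic tag, 26 mm wide, clipped over the front end of one of the rack's slots (top at 33 mm). Origin on the worktop, under the front end wall, in line with the slot.
- red_slot (a point): The slot belonging to the red tag: point in the middle of the slot's floor, 6 mm above the worktop, 103 mm behind the tag's origin. x along the slot (away from the robot), y across it, z up. Slot 12 mm wide and 196 mm long.
- blue_slot (a point): The slot belonging to the blue tag: point in the middle of the slot's floor, 6 mm above the worktop, 103 mm behind the tag's origin. x along the slot (away from the robot), y across it, z up. Slot 12 mm wide and 196 mm long.
- yellow_slot (a point): The slot belonging to the yellow tag: point in the middle of the slot's floor, 6 mm above the worktop, 103 mm behind the tag's origin. x along the slot (away from the robot), y across it, z up. Slot 12 mm wide and 196 mm long.
- drying_stand: Fixed grey drip tray 216 x 130 x 16 mm; origin under its middle, x along its length (away from the robot). The red board stands between two steel wire loops (120 mm long, tops at z = 75 mm, clear gap 11 mm) at y = +30 mm; a small white cup, fixed, 65 mm high, is set upside down on its right half (-y).
- mug: White mug, 82 mm across without its handle, 91 mm high, behind the work; stays there. Origin under its middle.
- timer: White round kitchen timer, 67 mm across, 47 mm high, behind the work; stays there. Origin under its middle.

How it is judged:
At the end, for the whole second after the job is handed in: The blue, red and yellow boards each stand in the slot with the tag of their own colour: lower edge within 4 mm of the slot's floor and of its middle line, within 15 mm of the middle of its length, in line with the slot within 0.06 rad, upright within 0.09 rad, at rest and released (x of red_board in the frame of red_slot between -0.015 and 0.015 m and y of red_board in the frame of red_slot between -0.004 and 0.004 m and z of red_board in the frame of red_slot between -0.004 and 0.004 m and angle between each of red_board, blue_board, yellow_board's own z axis and vertical below 0.09 rad and angle between the x axis of red_board and the x axis of red_slot, either way round below 0.06 rad and linear speed of each of red_board, blue_board, yellow_board below 0.02 m/s and contact force between the fingers and red_board below 0.1 N and x of blue_board in the frame of blue_slot between -0.015 and 0.015 m and y of blue_board in the frame of blue_slot between -0.004 and 0.004 m and z of blue_board in the frame of blue_slot between -0.004 and 0.004 m and angle between the x axis of blue_board and the x axis of blue_slot, either way round below 0.06 rad and contact force between the fingers and blue_board below 0.1 N and x of yellow_board in the frame of yellow_slot between -0.015 and 0.015 m and y of yellow_board in the frame of yellow_slot between -0.004 and 0.004 m and z of yellow_board in the frame of yellow_slot between -0.004 and 0.004 m and angle between the x axis of yellow_board and the x axis of yellow_slot, either way round below 0.06 rad and contact force between the fingers and yellow_board below 0.1 N); the robot touches nothing.
It fails at once if a board falls: it moves faster than 0.4 m/s while the fingers do not hold it ((linear speed of blue_board above 0.4 m/s and contact force between the fingers and blue_board below 0.1 N) or (linear speed of red_board above 0.4 m/s and contact force between the fingers and red_board below 0.1 N)).
It fails at once if the yellow board is lifted or moved by more than 20 mm (distance of yellow_board from where it was at the start of the episode above 0.02 m).
It fails at once if the mug or the timer is pushed by more than 30 mm (distance of any of mug, timer from where it was at the start of the episode above 0.03 m).
It also fails if it takes over 72 s, if anything falls off the work surface, if the arm or the gripper's body presses on something with over 40 N, if the wrist force passes 120 N, or if a joint passes its speed limit or range.

### The arm

A 7-joint arm with a two-finger parallel gripper is mounted at the origin on a cart in front of the work surface, level with it; the furniture and walls round the work are solid. World frame = base frame: x ahead of the robot, y to its left, z up, the work surface at z = 0. Lengths are in m, angles in rad, forces in N, time in s.
With the tool pointing down it reaches from about 0.425 to 0.925 m from the base axis. Payload 6.8 kg.
Tool frame: the origin (TCP) lies between the finger pads; the fingertips stand r.tcp_to_tips ahead of it and the grasp point (between the pads) is the TCP (r.tcp_to_tips is the distance from the TCP to the fingertips, in m); z points along the fingers, y is the line along which they close (so a half turn about z gives the same grasp; the last joint's range is limited). The gripper opens to 85 mm and grips with 20 to 120 N. Pads are 22 mm wide; open, the fingers measure 114 mm over their backs; the gripper's body (76 mm by 85 mm) begins 54 mm behind the grasp point. The pads swing forward as they close: fully open they stand 13 mm farther back than shut.
Start: joints at [-1.249, 0.477, 0.022, 1.555, -0.011, 1.109, -0.083], TCP at [0.281, 0.614, 0.25] pointing down, gripper open.
Joint ranges: [-2.96, 2.96], [-0.34, 2.1], [-1.41, 1.46], [0.24, 2.44], [-1.37, 4.51], [0.17, 1.92], [-2.96, 2.96]. Speed limits (rad/s): [2.39, 2.39, 3.14, 3.14, 3.14, 3.14, 3.14].

### API

Orientations are given as a rotation vector (axis times angle).
In Python, from bench import r gives the robot as it stands.
- The arm moves only by the tool servo_tool, never from a script. Its argument "commands" is a list of rows, each a list of 2 entries, a list of its own where there are three numbers: the shift along the tool's x, y, z normalised to -1 to 1, where 1 is 250 mm, then the turn, a rotation vector about the tool's x, y, z normalised to -1 to 1, where 1 is 90 degrees. In form: [[[dx, dy, dz], [ax, ay, az]], ...]. A call has 1 to 20 rows; each row is the pose to reach, as a shift and turn from the pose commanded when the call began, along the tool's axes at that moment; what a row does not reach only later rows make up. A row lasts 1/10 s, in which the tool goes at most 50 mm and 8.59 degrees, less where a joint would pass 70% of its speed; a pose out of reach is approached as far as the arm can. A call with a number of a shift or a turn outside -1 to 1 is refused whole. A call with a gripper value outside its range is refused whole. "claw" is the closure, from 0 (fully open) to 1 (shut), set as the call begins (left out, the last holds). The fingers move at their own pace and stop on an object; "squeeze" is the grip in N (left out, the last holds). Time passes only in rows, so rows that repeat a pose let the fingers close. It gives the time, the measured TCP pose, the force, the opening and the grip force at its end, in the units of the state.
- r.get_obs(): the state, without advancing time (a new reading comes with each control period).
- r.grab_frame(name): name is "side" or "top"; returns (picture, depth): 480x640x3 uint8, red, green, blue; 480x640 float32, m along the optical axis (not along the pixel's ray), 0 where there is no reading.
- r.camera_model(name): a dict with "fx", "fy", "cx", "cy" (pixels), "k1" (the pictures are not rectified: a ray, as slopes to the right and down, at radius r is drawn at 1 + k1 r^2 times it, then the intrinsics apply), "extrinsics" (4x4, takes a point from camera to world coordinates). Camera axes: x right, y down, z forward; pixel columns grow to the right and rows downward; lengths in m; the calibration is good to about 2 mm. A picture is of the moment at which its call begins. camera_model takes no time and is no camera call.
- r.hand_in(): hands the job in; it is judged then, once.
Trained networks look in the newest picture that a camera, given by its name, has taken for a name from the list of things; names that differ only in an ending like _2 or _b are one class to them, and where a whole thing is asked for, a point or a joint stands for the part that bears it (a point fixed in the world has none). Each returns a list of dicts, best first, with "confidence" (0 to 1); they miss things now and then, are a little off and sometimes report something else, mostly with a low value. They report only what shows in the picture. A call takes as long as a camera call.
- r.boxes_of(camera, target): "uv" ([column, row] in pixels, amid what is visible of it).
- r.mark_of(camera, target): "uv" ([column, row] in pixels: a listed point, or the origin of a listed thing).
The state is a dict: "clock": time; "joints": joint angles; "qvel": joint speeds; "tau": joint torques, N m; "tcp_pos": TCP position; "orientation": TCP orientation; "contact_force": force on the tool from outside, world axes, zero at the start; "moment": the same for the moment, N m; "grip_width": finger opening in m; "gripper_force": force on a finger pad.
Only numpy, scipy, OpenCV 4.12 (cv2) and the standard library are available. Lean on these libraries where they do the work, as an engineer would, in place of code of your own. Each camera call takes 0.05 s, during which the arm holds its last target. There are 200 camera calls.

## Working session

There is one attempt and no reset: what is moved stays moved. The work goes in short steps, Python scripts to look and compute and a tool call to move; the robot and the scene stay as the last step left them, time stands still between calls to the robot, and variables do not carry over. Pictures are saved under pics/ and viewed, at most 10 in all, crops included, and the job is handed in when it is done.

Besides the shell and the picture viewer there is one more tool, called as name(argument=value, ...) on one line, values as JSON. servo_tool: Moves the arm, as the interface text tells. Scaled input: -1 to 1 covers 250 mm each way for a shift and 90 degrees each way for a turn. Its arguments: {"type":"object","properties":{"commands":{"type":"array"},"claw":{"type":"number"},"squeeze":{"type":"number"}},"required":["commands"]}

```bash
mkdir -p pics; cat > h.py <<'E'
import numpy as np, cv2
from bench import r
def cloud(name):
    im,d=r.grab_frame(name); m=r.camera_model(name)
    v,u=np.mgrid[0:480,0:640].astype(float)
    x=(u-m['cx'])/m['fx']; y=(v-m['cy'])/m['fy']; a,b=x.copy(),y.copy()
    for _ in range(8):
        s=1+m['k1']*(a*a+b*b); a,b=x/s,y/s
    P=np.stack([a*d,b*d,d],-1); E=np.array(m['extrinsics'])
    W=P@E[:3,:3].T+E[:3,3]; W[d<=0]=np.nan
    return im,W
def save(n,im): cv2.imwrite('pics/'+n,im[:,:,::-1])
E
cat > /tmp/a.py <<'E'
from h import *
for n in ['top','side']:
    im,W=cloud(n); save(n+'0.png',im); np.save(n+'0.npy',W); print(n,np.round(np.array(r.camera_model(n)['extrinsics']),3).tolist())
    for t in ['blue_board','red_board','yellow_board','tag_red','tag_blue','tag_yellow','tag_green','red_slot','blue_slot','drying_stand','mug','timer']:
        for f in (r.boxes_of,):
            L=f(n,t)
            for o in L[:1]:
                u,v=np.round(o['uv']).astype(int); print(n,t,(u,v),round(o['confidence'],2),np.round(W[v,u],3))
o=r.get_obs(); print(o['clock'],o['tcp_pos'],o['orientation'],r.tcp_to_tips)
E
PYTHONPATH=. python3 /tmp/a.py
```

```text
Traceback (most recent call last):
  File "h.py", line 1, in <module>
    import numpy as np, cv2
ModuleNotFoundError: No module named 'cv2'
```

```bash
cp /tmp/a.py a.py; python3 a.py
```

```text
top [[-0.025, -0.991, 0.13, 0.48], [-1.0, 0.022, -0.022, 0.18], [0.019, -0.131, -0.991, 0.95], [0.0, 0.0, 0.0, 1.0]]
top blue_board (np.int64(239), np.int64(285)) 0.65 [0.504 0.309 0.128]
top red_board (np.int64(415), np.int64(291)) 0.81 [0.488 0.025 0.136]
top yellow_board (np.int64(268), np.int64(279)) 0.84 [0.515 0.267 0.076]
top tag_red (np.int64(240), np.int64(336)) 0.58 [0.416 0.323 0.028]
top tag_blue (np.int64(281), np.int64(343)) 0.55 [0.402 0.25  0.031]
top tag_yellow (np.int64(264), np.int64(344)) 0.42 [0.401 0.28  0.032]
top tag_green (np.int64(219), np.int64(337)) 0.5 [0.415 0.36  0.032]
top red_slot (np.int64(241), np.int64(339)) 0.7 [0.411 0.321 0.03 ]
top blue_slot (np.int64(283), np.int64(338)) 0.41 [0.411 0.246 0.036]
top drying_stand (np.int64(425), np.int64(297)) 0.69 [ 0.477 -0.018  0.005]
top mug (np.int64(360), np.int64(144)) 0.65 [0.755 0.1   0.067]
top timer (np.int64(418), np.int64(153)) 0.88 [ 0.742 -0.009  0.049]
side [[0.356, -0.752, 0.556, 0.102], [-0.935, -0.28, 0.22, -0.025], [-0.01, -0.597, -0.802, 0.721], [0.0, 0.0, 0.0, 1.0]]
side blue_board (np.int
[... 151 characters left out ...]
), np.int64(243)) 0.8 [0.514 0.265 0.085]
side tag_blue (np.int64(238), np.int64(322)) 0.66 [0.401 0.237 0.034]
side tag_yellow (np.int64(214), np.int64(310)) 0.54 [0.407 0.283 0.033]
side tag_green (np.int64(174), np.int64(289)) 0.67 [0.418 0.362 0.036]
side red_slot (np.int64(192), np.int64(299)) 0.58 [0.413 0.327 0.032]
side blue_slot (np.int64(234), np.int64(320)) 0.6 [0.402 0.245 0.033]
side drying_stand (np.int64(408), np.int64(346)) 0.97 [ 0.463 -0.021  0.017]
side mug (np.int64(394), np.int64(169)) 0.95 [0.759 0.093 0.085]
side timer (np.int64(449), np.int64(209)) 0.8 [ 0.731 -0.021  0.05 ]
1.3 [0.28125535 0.61361344 0.25031222] [-6.70007425e-01 -3.06929985e+00  1.66349051e-05] 0.019
```

View pics/top0.png

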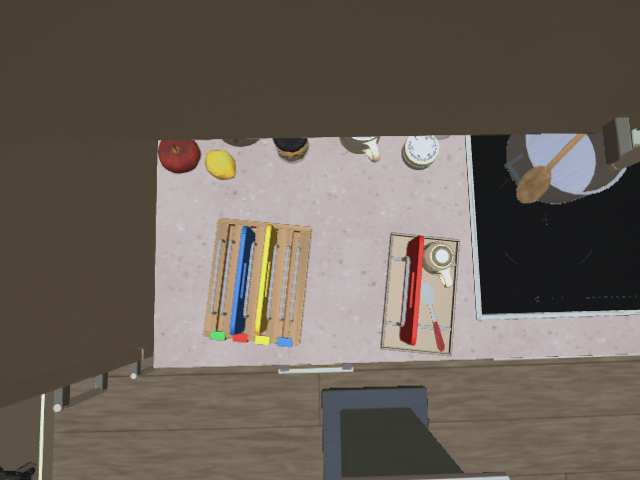

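View pics/side0.png

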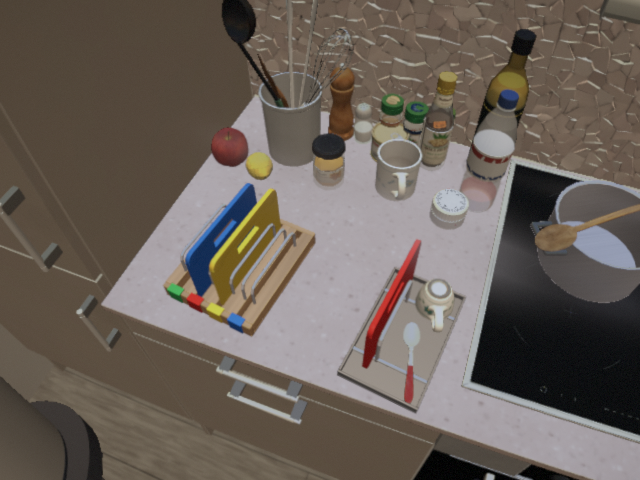

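```bash
cat > m.py <<'E'
from h import *
import sys
HUE={'red':((0,6),(174,180)),'blue':((100,120),),'yellow':((24,33),),'green':((50,75),)}
def mask(im,c):
    h=cv2.cvtColor(im,cv2.COLOR_RGB2HSV); m=np.zeros(im.shape[:2],bool)
    for a,b in HUE[c]: m|=(h[...,0]>=a)&(h[...,0]<=b)
    return m&(h[...,1]>140)&(h[...,2]>60)
def board(im,W,c,zmin=.115,lim=None):
    m=mask(im,c)&(W[...,2]>zmin)&(W[...,2]<.3)&(W[...,0]<.65)
    P=W[m]
    if lim: P=P[(P[:,1]>lim[0])&(P[:,1]<lim[1])]
    z=np.percentile(P[:,2],95)
    P=P[P[:,2]>z-.007]
    q=P[:,:2]; cen,sz,_=cv2.minAreaRect(q.astype(np.float32))
    d=np.linalg.svd(q-q.mean(0))[2][0] if len(q)<5000 else 0
    d=d*np.sign(d[0]); t=(q-q.mean(0))@d; a,b=np.percentile(t,[.5,99.5])
    return dict(n=len(q),mid=np.round(q.mean(0)+d*(a+b)/2,4),len=round(b-a,4),yaw=round(np.arctan2(d[1],d[0]),4),z=round(z,4),thick=np.round(np.sort(sz),4))
def tag(im,W,c):
    m=mask(im,c)&(W[...,2]>.02)&(W[...,2]<.042)&(W[...,0]<.44)&(W[...,1]>.15)&(W[...,1]<.45)
    P=W[m]; 
    k=P[P[:,2]>np.percentile(P[:,2],60)-.004]
    return len(k),np.round(np.median(k,0),4),np.round(np.percentile(k[:,1],[2,98]),4)
if __name__=='__main__':
  for n in ['top','side']:
    im,W=cloud(n); print(n)
    for c in ['blue','red','yellow']: print(c,board(im,W,c))
    for c in HUE: print(c,tag(im,W,c))
    m=(W[...,2]>.024)&(W[...,2]<.036)&(W[...,1]>.18)&(W[...,1]<.46)&(W[...,0]>.36)&(W[...,0]<.66)
    mm=cv2.morphologyEx(m.astype(np.uint8),cv2.MORPH_OPEN,np.ones((3,3)))>0
    print('base',cv2.minAreaRect(W[mm][:,:2].astype(np.float32)))
    # wires
    m=(W[...,2]>.066)&(W[...,2]<.082)&(W[...,0]>.47)&(W[...,0]<.53)&(W[...,1]>.18)&(W[...,1]<.42)
    h=cv2.cvtColor(im,cv2.COLOR_RGB2HSV); m&=h[...,1]<60
    P=W[m]; ys=P[:,1]-0*P[:,0]
    np.save(n+'w.npy',P); print('wires',len(P),np.unique(np.round(ys+.09*(P[:,0]-.5),3),return_counts=True))
E
python3 m.py
```

```text
top
blue {'n': 468, 'mid': array([0.513 , 0.3108]), 'len': np.float64(0.1708), 'yaw': np.float64(-0.1195), 'z': np.float64(0.1323), 'thick': array([0.0081, 0.1725])}
red {'n': 574, 'mid': array([0.4899, 0.0219]), 'len': np.float64(0.1717), 'yaw': np.float64(-0.126), 'z': np.float64(0.1389), 'thick': array([0.0087, 0.175 ])}
yellow {'n': 463, 'mid': array([0.5156, 0.2706]), 'len': np.float64(0.1685), 'yaw': np.float64(-0.1211), 'z': np.float64(0.1324), 'thick': array([0.0076, 0.1697])}
red (100, array([0.4132, 0.322 , 0.0322]), array([0.3117, 0.3351]))
blue (105, array([0.4055, 0.2461, 0.0328]), array([0.2338, 0.3184]))
yellow (104, array([0.4092, 0.2836, 0.0324]), array([0.2728, 0.2961]))
green (1, array([0.4264, 0.3725, 0.0339]), array([0.3725, 0.3725]))
base ((0.5131016969680786, 0.29181817173957825), (0.17412042617797852, 0.2205376774072647), 83.15438079833984)
wires 564 (array([0.221, 0.222, 0.223, 0.224, 0.225, 0.226, 0.227, 0.239, 0.24 ,
       0.241, 0.242, 0.243, 0.244, 0.245, 0.261, 0.262, 0.263, 0.264,
       0.265, 0.266, 0.267, 0.301, 0.302, 0.303, 0.304, 0.305, 0.306,
  
[... 989 characters left out ...]
41]), array([0.2707, 0.2942]))
green (92, array([0.4171, 0.3612, 0.0339]), array([0.3508, 0.3723]))
base ((0.5140856504440308, 0.28992700576782227), (0.17651689052581787, 0.22064633667469025), 82.96635437011719)
wires 440 (array([0.219, 0.22 , 0.221, 0.222, 0.223, 0.224, 0.225, 0.237, 0.238,
       0.239, 0.24 , 0.241, 0.242, 0.243, 0.244, 0.259, 0.26 , 0.261,
       0.262, 0.263, 0.264, 0.265, 0.266, 0.267, 0.268, 0.269, 0.307,
       0.308, 0.309, 0.356, 0.357, 0.358, 0.359, 0.36 , 0.361, 0.362,
       0.363, 0.364]), array([ 8, 18, 24, 17, 16, 13,  2,  8, 19, 22, 26, 16,  8,  6,  1,  7,  6,
       29, 19, 21,  8,  7,  3,  6,  8,  2,  3,  6,  6,  1,  5, 17, 23, 22,
       19, 13,  4,  1]))
```

```bash
cat > p.py <<'E'
# usage: p.py "x y z yaw" ... : shifts/turns (normalised) from the pose now; yaw = board direction
import sys; from bench import r; import numpy as np
from scipy.spatial.transform import Rotation as Ro
o=r.get_obs(); R=Ro.from_rotvec(o['orientation']); p=np.array(o['tcp_pos'])
print('clock',o['clock'],'pos',p.round(4),'F',np.round(o['contact_force'],1),'w',o['grip_width'],'yaw',round((np.arctan2(*(-R.as_matrix()[[1,0],0]))),4),'tilt',R.as_matrix()[:,2].round(4))
for a in sys.argv[1:]:
    x,y,z,w=map(float,a.split())
    X=-np.array([np.cos(w),np.sin(w),0]); Z=np.array([0,0,-1.]); T=Ro.from_matrix(np.c_[X,np.cross(Z,X),Z])
    print(a,'|',(R.inv().apply(np.array([x,y,z])-p)/.25).round(4).tolist(),((R.inv()*T).as_rotvec()/(np.pi/2)).round(4).tolist())
E
python3 p.py "0.30 0.33 0.25 -0.12" "0.5125 0.3098 0.25 -0.12"
```

```text
clock 1.4 pos [0.2813 0.6136 0.2503] F [-0.3  0.1  0.7] w 0.08494375635624431 yaw -0.4298 tilt [-0. -0. -1.]
0.30 0.33 0.25 -0.12 | [-0.5408, -1.0001, 0.0012] [-0.0, -0.0, -0.1972]
0.5125 0.3098 0.25 -0.12 | [-1.3472, -0.7193, 0.0012] [-0.0, -0.0, -0.1972]
```

servo_tool(commands=[[[-0.09,-0.166,0],[0,0,-0.03]],[[-0.18,-0.333,0],[0,0,-0.06]],[[-0.27,-0.5,0],[0,0,-0.1]],[[-0.36,-0.666,0],[0,0,-0.13]],[[-0.45,-0.833,0],[0,0,-0.16]],[[-0.54,-1,0],[0,0,-0.197]],[[-0.54,-1,0],[0,0,-0.197]],[[-0.54,-1,0],[0,0,-0.197]],[[-0.54,-1,0],[0,0,-0.197]],[[-0.54,-1,0],[0,0,-0.197]]], claw=0.65, squeeze=40)

```text
clock: 2.4
tcp_pos: [0.2996, 0.3315, 0.2504]
orientation: [0.186, 3.136, 0.001]
contact_force: [-0.3, -0.4, 0.4]
grip_width: 0.0305
gripper_force: 0.0
```

```bash
python3 p.py "0.5125 0.3098 0.25 -0.12" "0.5125 0.3098 0.121 -0.12"
```

```text
clock 2.4 pos [0.2996 0.3315 0.2504] F [-0.3 -0.4  0.4] w 0.030455711619912385 yaw -0.1188 tilt [ 2.e-04  6.e-04 -1.e+00]
0.5125 0.3098 0.25 -0.12 | [-0.8558, 0.0147, 0.0018] [0.0004, 0.0001, 0.0008]
0.5125 0.3098 0.121 -0.12 | [-0.8557, 0.0143, 0.5178] [0.0004, 0.0001, 0.0008]
```

servo_tool(commands=[[[-0.16,0.003,0],[0,0,0]],[[-0.34,0.006,0],[0,0,0]],[[-0.52,0.01,0],[0,0,0]],[[-0.7,0.013,0],[0,0,0]],[[-0.856,0.0145,0],[0,0,0]],[[-0.856,0.0145,0],[0,0,0]],[[-0.856,0.0145,0.1],[0,0,0]],[[-0.856,0.0145,0.2],[0,0,0]],[[-0.856,0.0145,0.3],[0,0,0]],[[-0.856,0.0145,0.38],[0,0,0]],[[-0.856,0.0145,0.45],[0,0,0]],[[-0.856,0.0145,0.5],[0,0,0]],[[-0.856,0.0145,0.518],[0,0,0]],[[-0.856,0.0145,0.518],[0,0,0]],[[-0.856,0.0145,0.518],[0,0,0]]])

```text
clock: 3.9
tcp_pos: [0.5131, 0.3085, 0.1215]
orientation: [0.189, 3.135, 0.001]
contact_force: [0.8, 0.1, 0.5]
grip_width: 0.0296
gripper_force: 0.0
```

servo_tool(commands=[[[0,0,0],[0,0,0]],[[0,0,0],[0,0,0]],[[0,0,0],[0,0,0]],[[0,0,0],[0,0,0]],[[0,0,0],[0,0,0]],[[0,0,0],[0,0,0]]], claw=1, squeeze=60)

```text
clock: 4.5
tcp_pos: [0.5133, 0.3086, 0.1218]
orientation: [0.189, 3.135, 0.002]
contact_force: [-0.6, 0.3, 6.3]
grip_width: 0.0068
gripper_force: 59.8
```

```bash
python3 p.py; python3 m.py | grep -E "top|side|blue \{"
```

```text
clock 4.5 pos [0.5133 0.3086 0.1218] F [-0.6  0.3  6.3] w 0.006780485691251939 yaw -0.1203 tilt [ 0.0015  0.0015 -1.    ]
top
blue {'n': 118, 'mid': array([0.5762, 0.301 ]), 'len': np.float64(0.0465), 'yaw': np.float64(-0.1151), 'z': np.float64(0.1323), 'thick': array([0.0074, 0.0467])}Traceback (most recent call last):
  File "m.py", line 27, in <module>
    for c in HUE: print(c,tag(im,W,c))
                          ~~~^^^^^^^^
  File "m.py", line 21, in tag
    k=P[P[:,2]>np.percentile(P[:,2],60)-.004]
               ~~~~~~~~~~~~~^^^^^^^^^^^
    return _quantile_unchecked(
        a, q, axis, out, overwrite_input, method, keepdims, weights)
    return _ureduce(a,
                    func=_quantile_ureduce_func,
    ...<5 lines>...
                    overwrite_input=overwrite_input,
                    method=method)
    r = func(a, **kwargs)
    result = _quantile(arr,
                       quantiles=q,
    ...<2 lines>...
                       out=out,
                       weights=wgt)
    slices_having_nans = np.isnan(arr[-1, ...])
                                  ~~~^^^^^^^^^
IndexError: index -1 is out of bounds for axis 0 with size 0
```

servo_tool(commands=[[[0,0,-0.03],[0,0,0]],[[0,0,-0.07],[0,0,0]],[[0,0,-0.12],[0,0,0]],[[0,0,-0.18],[0,0,0]],[[0,0,-0.25],[0,0,0]],[[0,0,-0.32],[0,0,0]],[[0,0,-0.4],[0,0,0]],[[0,0,-0.48],[0,0,0]],[[0,0,-0.56],[0,0,0]],[[0,0,-0.62],[0,0,0]],[[0,0,-0.64],[0,0,0]],[[0,0,-0.64],[0,0,0]],[[0,0,-0.64],[0,0,0]]])

```text
clock: 5.85
tcp_pos: [0.5123, 0.3075, 0.2802]
orientation: [-0.189, -3.135, 0.002]
contact_force: [0.1, 0.2, -2.9]
grip_width: 0.0067
gripper_force: 58.9
```

```bash
python3 p.py "0.506 0.2317 0.28 -0.12"; cat > w.py <<'E'
import numpy as np
for n in ['top','side']:
    P=np.load(n+'w.npy'); W=np.load(n+'0.npy').reshape(-1,3)
    q=np.array([.12,.9928]); s=np.array([.9928,-.12])
    for c in [.224,.242,.264,.3045,.3445,.3615]:
        k=P[abs(P[:,1]+.09*(P[:,0]-.5)-c)<.006]
        if len(k)>20:
            f=np.polyfit(k[:,0]-.5,k[:,1],1); print(n,c,len(k),f.round(4), np.round(np.mean(k[:,2]),4),'range mid',round((k[:,1]+.12*(k[:,0]-.5)).min()/2+(k[:,1]+.12*(k[:,0]-.5)).max()/2,4))
E
python3 w.py
cat > b.py <<'E'
from m import *
p=np.array(r.get_obs()['tcp_pos']); c=sys.argv[1]
for n in ['top','side']:
    im,W=cloud(n)
    P=W[mask(im,c)&(np.linalg.norm(W[...,:2]-p[:2],axis=-1)<.13)&(W[...,2]>.04 )]
    d=np.array([np.cos(-.12),np.sin(-.12)]);e=np.array([-d[1],d[0]]); t=(P[:,:2]-p[:2])@d; v=(P[:,:2]-p[:2])@e
    print(n,'ext along',np.percentile(t,[.5,99.5]).round(4),'z',np.percentile(P[:,2],[1,99]).round(4))
    top=P[:,2]>np.percentile(P[:,2],98)-.006
    for lo,hi in [(-.09,-.03),(.03,.09)]:
        k=top&(t>lo)&(t<hi)
        if k.sum()>10: print('  seg',lo,hi,k.sum(),'across',np.round([v[k].mean(),*np.percentile(v[k],[3,97])],4),'t',t[k].mean().round(3))
E
python3 b.py blue
```

```text
clock 5.85 pos [0.5123 0.3075 0.2802] F [ 0.1  0.2 -2.9] w 0.006725438959254472 yaw -0.1205 tilt [-0.001 -0.001 -1.   ]
0.506 0.2317 0.28 -0.12 | [-0.0116, -0.3038, 0.0012] [-0.0007, -0.0006, -0.0003]
top 0.224 94 [-0.1207  0.2238] 0.0739 range mid 0.2238
top 0.242 93 [-0.1262  0.2419] 0.0738 range mid 0.2418
top 0.264 93 [-0.1225  0.264 ] 0.0741 range mid 0.2641
top 0.3045 103 [-0.125   0.3046] 0.0737 range mid 0.3047
top 0.3445 94 [-0.0859  0.3442] 0.0741 range mid 0.3442
top 0.3615 87 [-0.1276  0.3616] 0.0743 range mid 0.3614
side 0.224 98 [-0.1207  0.2217] 0.0751 range mid 0.2217
side 0.242 106 [-0.1296  0.2397] 0.075 range mid 0.24
side 0.264 116 [-0.1249  0.2629] 0.0743 range mid 0.264
side 0.3615 105 [-0.135   0.3599] 0.0749 range mid 0.3599
top ext along [0.0221 0.0892] z [0.17   0.2906]
  seg 0.03 0.09 188 across [-0.0001 -0.003   0.0033] t 0.062
side ext along [-0.0891  0.0853] z [0.1707 0.2904]
  seg -0.09 -0.03 292 across [-0.0018 -0.005   0.0027] t -0.059
```

servo_tool(commands=[[[0,-0.05,0],[0,0,0]],[[0,-0.12,0],[0,0,0]],[[-0.005,-0.2,0],[0,0,0]],[[-0.01,-0.26,0],[0,0,0]],[[-0.013,-0.295,0],[0,0,0]],[[-0.013,-0.302,0],[0,0,0]],[[-0.013,-0.302,0],[0,0,0]],[[-0.013,-0.302,0],[0,0,0]],[[-0.013,-0.302,0],[0,0,0]]])

```text
clock: 6.85
tcp_pos: [0.5067, 0.2336, 0.2807]
orientation: [-0.187, -3.136, -0.0]
contact_force: [0.2, 0.6, -1.9]
grip_width: 0.0074
gripper_force: 58.8
```

```bash
python3 p.py "0.5065 0.232 0.28 -0.1215" ; python3 b.py blue
```

```text
clock 6.85 pos [0.5067 0.2336 0.2807] F [ 0.2  0.6 -1.9] w 0.007431428998921307 yaw -0.119 tilt [-1.e-04  3.e-04 -1.e+00]
0.5065 0.232 0.28 -0.1215 | [0.0002, -0.0066, 0.0029] [0.0002, -0.0001, 0.0016]Traceback (most recent call last):
  File "b.py", line 7, in <module>
    print(n,'ext along',np.percentile(t,[.5,99.5]).round(4),'z',np.percentile(P[:,2],[1,99]).round(4))
                        ~~~~~~~~~~~~~^^^^^^^^^^^^^
    return _quantile_unchecked(
        a, q, axis, out, overwrite_input, method, keepdims, weights)
    return _ureduce(a,
                    func=_quantile_ureduce_func,
    ...<5 lines>...
                    overwrite_input=overwrite_input,
                    method=method)
    r = func(a, **kwargs)
    result = _quantile(arr,
                       quantiles=q,
    ...<2 lines>...
                       out=out,
                       weights=wgt)
    slices_having_nans = np.isnan(arr[-1, ...])
                                  ~~~^^^^^^^^^
IndexError: index -1 is out of bounds for axis 0 with size 0
```

```bash
cat > avg.py <<'E'
from m import *
A=[]
for i in range(8):
    r.grab_frame('side'); o=r.get_obs(); A.append(np.r_[o['tcp_pos'],o['contact_force']])
A=np.array(A); print('mean',A.mean(0).round(4),'sd',A.std(0).round(4),o['clock'])
E
python3 avg.py; sed -i "s/\['top','side'\]/sys.argv[2:]/" b.py; python3 b.py blue side
```

```text
mean [ 0.5068  0.233   0.2807  0.106  -0.0616 -2.2933] sd [0.000e+00 2.000e-04 0.000e+00 3.566e-01 4.036e-01 2.203e-01] 7.3
side ext along [-0.0894  0.0865] z [0.1721 0.2918]
  seg -0.09 -0.03 270 across [-0.0017 -0.0043  0.0022] t -0.059
  seg 0.03 0.09 39 across [-0.0016 -0.0041  0.0019] t 0.047
```

servo_tool(commands=[[[0,-0.004,0.03],[0,0,0]],[[0,-0.004,0.09],[0,0,0]],[[0,-0.004,0.15],[0,0,0]],[[0,-0.004,0.21],[0,0,0]],[[0,-0.004,0.26],[0,0,0]],[[0,-0.004,0.3],[0,0,0]],[[0,-0.004,0.32],[0,0,0]],[[0,-0.004,0.34],[0,0,0]],[[0,-0.004,0.36],[0,0,0]],[[0,-0.004,0.38],[0,0,0]],[[0,-0.004,0.4],[0,0,0]],[[0,-0.004,0.42],[0,0,0]],[[0,-0.004,0.44],[0,0,0]],[[0,-0.004,0.46],[0,0,0]],[[0,-0.004,0.48],[0,0,0]],[[0,-0.004,0.5],[0,0,0]],[[0,-0.004,0.5],[0,0,0]]])

```text
clock: 9.05
tcp_pos: [0.5063, 0.2315, 0.155]
orientation: [-0.189, -3.135, 0.001]
contact_force: [0.8, 0.2, -2.2]
grip_width: 0.0071
gripper_force: 58.7
```

```bash
python3 avg.py; python3 b.py blue side
```

```text
mean [ 5.0680e-01  2.3170e-01  1.5590e-01  1.3000e-03 -3.2680e-01 -2.3651e+00] sd [1.000e-04 1.000e-04 2.000e-04 4.418e-01 4.874e-01 5.298e-01] 9.45
side ext along [-0.089   0.0839] z [0.0476 0.1674]
  seg -0.09 -0.03 216 across [-0.0015 -0.0046  0.0029] t -0.058
  seg 0.03 0.09 64 across [-0.0023 -0.005   0.0019] t 0.057
```

servo_tool(commands=[[[0,0.001,0.02],[0,0,0]],[[0,0.001,0.04],[0,0,0]],[[0,0.001,0.06],[0,0,0]],[[0,0.001,0.08],[0,0,0]],[[0,0.001,0.1],[0,0,0]],[[0,0.001,0.115],[0,0,0]],[[0,0.001,0.125],[0,0,0]],[[0,0.001,0.132],[0,0,0]],[[0,0.001,0.136],[0,0,0]],[[0,0.001,0.136],[0,0,0]],[[0,0.001,0.136],[0,0,0]]])

```text
clock: 10.6
tcp_pos: [0.5069, 0.232, 0.1219]
orientation: [0.189, 3.136, 0.0]
contact_force: [1.4, -0.4, -2.4]
grip_width: 0.0072
gripper_force: 58.8
```

```bash
python3 avg.py; python3 b.py blue side
```

```text
mean [ 0.5068  0.2319  0.1219  0.3657 -0.0862 -2.3872] sd [0.     0.     0.     0.6512 0.6374 0.5485] 11.0
side ext along [-0.0799  0.085 ] z [0.0408 0.1561]
  seg -0.09 -0.03 167 across [-0.0017 -0.0047  0.0026] t -0.054
  seg 0.03 0.09 65 across [-0.0029 -0.0052  0.0006] t 0.062
```

servo_tool(commands=[[[0,0,0.004],[0,0,0]],[[0,0,0.004],[0,0,0]],[[0,0,0.004],[0,0,0]]])

```text
clock: 11.35
tcp_pos: [0.5068, 0.2322, 0.1218]
orientation: [0.189, 3.136, 0.001]
contact_force: [-3.4, -0.4, 7.7]
grip_width: 0.0066
gripper_force: 60.3
```

```bash
python3 avg.py
```

```text
mean [ 0.5068  0.2322  0.1218 -3.3247 -0.4429  7.4166] sd [0.     0.     0.     0.4558 0.2436 0.2526] 11.75
```

Seated on the floor (force switched from −2.4 to +7.4 N). Release partially and rise.

servo_tool(commands=[[[0,0,0],[0,0,0]],[[0,0,0],[0,0,0]],[[0,0,0],[0,0,0]],[[0,0,0],[0,0,0]],[[0,0,-0.03],[0,0,0]],[[0,0,-0.07],[0,0,0]],[[0,0,-0.12],[0,0,0]],[[0,0,-0.2],[0,0,0]],[[0,0,-0.32],[0,0,0]],[[0,0,-0.45],[0,0,0]],[[0,0,-0.55],[0,0,0]],[[0,0,-0.6],[0,0,0]],[[0,0,-0.6],[0,0,0]]], claw=0.65)

```text
clock: 13.05
tcp_pos: [0.5077, 0.2323, 0.2731]
orientation: [0.189, 3.133, 0.004]
contact_force: [-0.2, 0.1, -0.5]
grip_width: 0.0298
gripper_force: 0.0
```

```bash
python3 p.py "0.4899 0.0219 0.26 -0.126" "0.486 0.0215 0.26 -0.126"
```

```text
clock 13.05 pos [0.5077 0.2323 0.2731] F [-0.2  0.1 -0.5] w 0.02984406647294701 yaw -0.1205 tilt [ 0.0035  0.0024 -1.    ]
0.4899 0.0219 0.26 -0.126 | [-0.0304, -0.8443, 0.0502] [0.0018, 0.002, 0.0035]
0.486 0.0215 0.26 -0.126 | [-0.0151, -0.8478, 0.0501] [0.0018, 0.002, 0.0035]
```

servo_tool(commands=[[[0,-0.1,0.01],[0,0,0]],[[-0.005,-0.28,0.02],[0,0,0]],[[-0.01,-0.46,0.03],[0,0,0]],[[-0.02,-0.64,0.04],[0,0,0.002]],[[-0.03,-0.78,0.05],[0.001,0.002,0.003]],[[-0.03,-0.844,0.05],[0.002,0.002,0.003]],[[-0.03,-0.844,0.05],[0.002,0.002,0.003]],[[-0.03,-0.844,0.05],[0.002,0.002,0.003]],[[-0.03,-0.844,0.05],[0.002,0.002,0.003]],[[-0.03,-0.844,0.05],[0.002,0.002,0.003]]])

```text
clock: 14.05
tcp_pos: [0.4889, 0.0229, 0.258]
orientation: [-0.192, -3.132, 0.004]
contact_force: [1.0, 0.3, -0.1]
grip_width: 0.0297
gripper_force: 0.0
```

```bash
cat > v.py <<'E'
from h import *
import sys
im,W=cloud(sys.argv[1]); save(sys.argv[2],im); 
E
python3 v.py side s1.png; python3 p.py "0.490 0.0219 0.129 -0.126"; python3 b.py blue side; python3 b.py red side
```

```text
clock 14.1 pos [0.4889 0.0227 0.2581] F [-0.7 -0.  -0.1] w 0.03007946491927429 yaw -0.123 tilt [-0.0038 -0.0027 -1.    ]
0.490 0.0219 0.129 -0.126 | [-0.0065, -0.0012, 0.5163] [-0.002, -0.0022, 0.0019]
side ext along [-0.0875  0.0742] z [0.0443 0.1405]
  seg -0.09 -0.03 226 across [-0.0027 -0.0064  0.0012] t -0.057
  seg 0.03 0.09 111 across [-0.0036 -0.0071 -0.0001] t 0.048Traceback (most recent call last):
  File "b.py", line 7, in <module>
    print(n,'ext along',np.percentile(t,[.5,99.5]).round(4),'z',np.percentile(P[:,2],[1,99]).round(4))
                        ~~~~~~~~~~~~~^^^^^^^^^^^^^
    return _quantile_unchecked(
        a, q, axis, out, overwrite_input, method, keepdims, weights)
    return _ureduce(a,
                    func=_quantile_ureduce_func,
    ...<5 lines>...
                    overwrite_input=overwrite_input,
                    method=method)
    r = func(a, **kwargs)
    result = _quantile(arr,
                       quantiles=q,
    ...<2 lines>...
                       out=out,
                       weights=wgt)
    slices_having_nans = np.isnan(arr[-1, ...])
                                  ~~~^^^^^^^^^
IndexError: index -1 is out of bounds for axis 0 with size 0
```

View pics/s1.png

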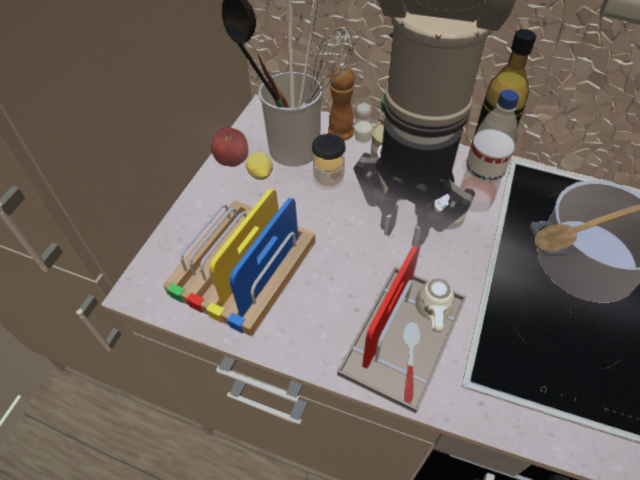

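servo_tool(commands=[[[-0.006,-0.004,0.1],[-0.002,-0.002,0.002]],[[-0.006,-0.004,0.2],[-0.002,-0.002,0.002]],[[-0.006,-0.004,0.3],[-0.002,-0.002,0.002]],[[-0.006,-0.004,0.38],[-0.002,-0.002,0.002]],[[-0.006,-0.004,0.45],[-0.002,-0.002,0.002]],[[-0.006,-0.004,0.5],[-0.002,-0.002,0.002]],[[-0.006,-0.004,0.516],[-0.002,-0.002,0.002]],[[-0.006,-0.004,0.516],[-0.002,-0.002,0.002]],[[-0.006,-0.004,0.516],[-0.002,-0.002,0.002]],[[-0.006,-0.004,0.516],[-0.002,-0.002,0.002]]])

```text
clock: 15.2
tcp_pos: [0.4904, 0.0201, 0.1301]
orientation: [0.201, 3.134, 0.001]
contact_force: [-0.3, 0.4, 0.5]
grip_width: 0.0302
gripper_force: 0.0
```

servo_tool(commands=[[[0,0,0],[0,0,0]],[[0,0,0],[0,0,0]],[[0,0,0],[0,0,0]],[[0,0,0],[0,0,0]],[[0,0,0],[0,0,0]],[[0,0,0],[0,0,0]]], claw=1, squeeze=60)

```text
clock: 15.8
tcp_pos: [0.4902, 0.0201, 0.1298]
orientation: [0.201, 3.134, 0.001]
contact_force: [-1.4, -0.4, 7.1]
grip_width: 0.0069
gripper_force: 59.7
```

servo_tool(commands=[[[0,0,-0.03],[0,0,0]],[[0,0,-0.07],[0,0,0]],[[0,0,-0.12],[0,0,0]],[[0,0,-0.18],[0,0,0]],[[0,0,-0.25],[0,0,0]],[[0,0,-0.32],[0,0,0]],[[0,0,-0.4],[0,0,0]],[[0,0,-0.48],[0,0,0]],[[0,0,-0.56],[0,0,0]],[[0,0,-0.62],[0,0,0]],[[0,0,-0.64],[0,0,0]],[[0,0,-0.64],[0,0,0]],[[0,0,-0.64],[0,0,0]]])

```text
clock: 17.1
tcp_pos: [0.4893, 0.02, 0.2888]
orientation: [-0.201, -3.134, 0.0]
contact_force: [0.1, -0.2, -2.5]
grip_width: 0.0073
gripper_force: 58.7
```

```bash
python3 avg.py;  python3 p.py "0.516 0.3115 0.29 -0.121"; python3 b.py red side top; python3 v.py side s2.png
```

```text
mean [ 0.4894  0.02    0.2887  0.067   0.0191 -1.8492] sd [2.000e-04 0.000e+00 2.000e-04 2.348e-01 4.684e-01 5.470e-01] 17.5
clock 17.5 pos [0.4897 0.02   0.289 ] F [ 0.3 -0.7 -1.9] w 0.006978476390344598 yaw -0.1283 tilt [-5.e-04 -2.e-04 -1.e+00]
0.516 0.3115 0.29 -0.121 | [0.0449, 1.1699, -0.0041] [-0.0001, -0.0003, -0.0046]
side ext along [-0.0901  0.013 ] z [0.1858 0.2992]
  seg -0.09 -0.03 236 across [-0.0003 -0.0037  0.0032] t -0.067
top ext along [-0.0876  0.0875] z [0.1831 0.3643]
  seg -0.09 -0.03 286 across [ 0.0018 -0.0023  0.0054] t -0.057
  seg 0.03 0.09 230 across [ 0.0011 -0.0031  0.0046] t 0.061
```

View pics/s2.png

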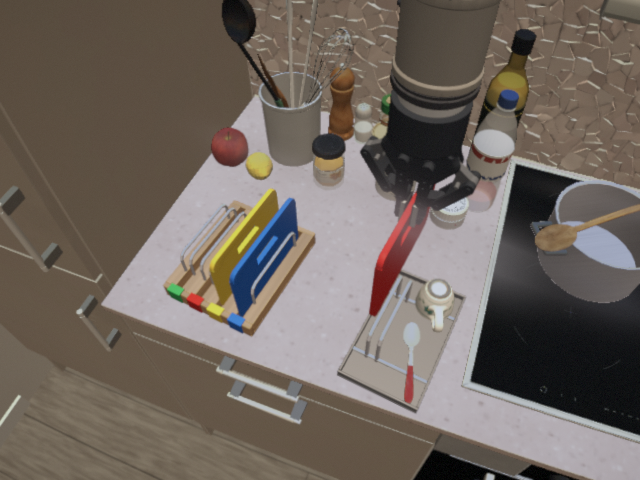

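servo_tool(commands=[[[0.005,0.06,0],[0,0,0]],[[0.01,0.16,0],[0,0,0]],[[0.015,0.28,0],[0,0,0]],[[0.02,0.4,0],[0,0,0]],[[0.025,0.52,0],[0,0,0]],[[0.03,0.64,0],[0,0,-0.002]],[[0.035,0.76,0],[0,0,-0.005]],[[0.04,0.86,0],[0,0,-0.005]],[[0.045,0.92,0],[0,0,-0.005]],[[0.045,0.95,0],[0,0,-0.005]],[[0.045,0.95,0],[0,0,-0.005]],[[0.045,0.95,0],[0,0,-0.005]]])

```text
clock: 18.85
tcp_pos: [0.5092, 0.2555, 0.2892]
orientation: [-0.191, -3.136, 0.001]
contact_force: [-0.4, -0.5, -2.4]
grip_width: 0.0072
gripper_force: 58.7
```

```bash
python3 avg.py;  python3 p.py "0.5165 0.3114 0.289 -0.121"
```

```text
mean [ 0.5092  0.256   0.2894 -0.2737 -0.2984 -2.5877] sd [1.000e-04 5.000e-04 0.000e+00 3.464e-01 5.732e-01 4.750e-01] 19.25
clock 19.25 pos [0.509  0.2567 0.2894] F [-0.7 -0.7 -2.8] w 0.006864711895337769 yaw -0.1209 tilt [ 1.e-04  1.e-04 -1.e+00]
0.5165 0.3114 0.289 -0.121 | [-0.0033, 0.2209, 0.0016] [0.0, 0.0, 0.0001]
```

servo_tool(commands=[[[0,0.04,0],[0,0,0]],[[0,0.1,0],[0,0,0]],[[-0.002,0.16,0],[0,0,0]],[[-0.003,0.205,0],[0,0,0]],[[-0.003,0.221,0],[0,0,0]],[[-0.003,0.221,0],[0,0,0]],[[-0.003,0.221,0],[0,0,0]],[[-0.003,0.221,0],[0,0,0]],[[-0.003,0.221,0],[0,0,0]],[[-0.003,0.221,0],[0,0,0]]])

```text
clock: 20.25
tcp_pos: [0.5165, 0.3113, 0.2894]
orientation: [0.19, 3.136, 0.0]
contact_force: [0.7, -0.2, -2.6]
grip_width: 0.007
gripper_force: 58.7
```

```bash
python3 avg.py;  python3 p.py "0.5165 0.3114 0.289 -0.121";python3 b.py red side top;
```

```text
mean [ 0.5164  0.3117  0.2893  0.1313  0.2268 -2.5592] sd [0.000e+00 1.000e-04 0.000e+00 4.178e-01 5.433e-01 7.085e-01] 20.65
clock 20.65 pos [0.5164 0.3117 0.2893] F [ 0.3  0.5 -3.5] w 0.006947677596434458 yaw -0.1203 tilt [-0.  0. -1.]
0.5165 0.3114 0.289 -0.121 | [-0.0007, -0.0013, 0.0011] [-0.0, -0.0, 0.0004]
side ext along [-0.0892  0.087 ] z [0.1784 0.2985]
  seg -0.09 -0.03 310 across [-0.0019 -0.0053  0.0033] t -0.06
top ext along [0.0219 0.0893] z [0.1763 0.2983]
  seg 0.03 0.09 206 across [ 0.0001 -0.003   0.0039] t 0.061
```

servo_tool(commands=[[[0,-0.001,0.03],[0,0,0]],[[0,-0.001,0.09],[0,0,0]],[[0,-0.001,0.15],[0,0,0]],[[0,-0.001,0.21],[0,0,0]],[[0,-0.001,0.26],[0,0,0]],[[0,-0.001,0.3],[0,0,0]],[[0,-0.001,0.33],[0,0,0]],[[0,-0.001,0.35],[0,0,0]],[[0,-0.001,0.37],[0,0,0]],[[0,-0.001,0.39],[0,0,0]],[[0,-0.001,0.41],[0,0,0]],[[0,-0.001,0.43],[0,0,0]],[[0,-0.001,0.45],[0,0,0]],[[0,-0.001,0.47],[0,0,0]],[[0,-0.001,0.49],[0,0,0]],[[0,-0.001,0.51],[0,0,0]],[[0,-0.001,0.53],[0,0,0]],[[0,-0.001,0.53],[0,0,0]]])

```text
clock: 22.55
tcp_pos: [0.5159, 0.3113, 0.1559]
orientation: [-0.189, -3.135, 0.001]
contact_force: [-0.1, -0.1, -3.1]
grip_width: 0.007
gripper_force: 58.6
```

```bash
python3 avg.py;  python3 p.py "0.5165 0.3114 0.1235 -0.121"
```

```text
mean [ 0.5164  0.3116  0.1569 -0.029  -0.0859 -2.0934] sd [1.000e-04 1.000e-04 2.000e-04 5.421e-01 3.444e-01 4.585e-01] 22.95
clock 22.95 pos [0.5165 0.3116 0.157 ] F [ 0.   0.4 -2. ] w 0.0068386340396045485 yaw -0.1204 tilt [ 4.e-04  3.e-04 -1.e+00]
0.5165 0.3114 0.1235 -0.121 | [-0.0002, -0.0008, 0.1342] [0.0002, 0.0002, 0.0004]
```

servo_tool(commands=[[[0,0,0.02],[0,0,0]],[[0,0,0.04],[0,0,0]],[[0,0,0.06],[0,0,0]],[[0,0,0.08],[0,0,0]],[[0,0,0.1],[0,0,0]],[[0,0,0.115],[0,0,0]],[[0,0,0.125],[0,0,0]],[[0,0,0.132],[0,0,0]],[[0,0,0.136],[0,0,0]],[[0,0,0.136],[0,0,0]],[[0,0,0.136],[0,0,0]]])

```text
clock: 24.05
tcp_pos: [0.5163, 0.3117, 0.1231]
orientation: [0.189, 3.136, 0.001]
contact_force: [-1.9, 0.2, 1.9]
grip_width: 0.0069
gripper_force: 59.2
```

```bash
python3 avg.py
```

```text
mean [ 0.5163  0.3117  0.1231 -2.9329 -0.4796  3.4935] sd [0.     0.     0.     0.6135 0.4065 1.1256] 24.45
```

Contact with the floor at the expected height; release, rise, retreat towards the front.

servo_tool(commands=[[[0,0,0.003],[0,0,0]],[[0,0,0.003],[0,0,0]],[[0,0,0.003],[0,0,0]]])

```text
clock: 24.75
tcp_pos: [0.5163, 0.3119, 0.1231]
orientation: [0.189, 3.136, 0.001]
contact_force: [-5.8, -1.4, 11.7]
grip_width: 0.0069
gripper_force: 60.7
```

servo_tool(commands=[[[0,0,0],[0,0,0]],[[0,0,0],[0,0,0]],[[0,0,0],[0,0,0]],[[0,0,0],[0,0,0]],[[0,0,-0.03],[0,0,0]],[[0,0,-0.07],[0,0,0]],[[0,0,-0.12],[0,0,0]],[[0,0,-0.2],[0,0,0]],[[0,0,-0.32],[0,0,0]],[[0,0,-0.45],[0,0,0]],[[0.1,0,-0.55],[0,0,0]],[[0.25,0,-0.55],[0,0,0]],[[0.4,0,-0.55],[0,0,0]],[[0.55,0,-0.55],[0,0,0]],[[0.7,0,-0.55],[0,0,0]],[[0.75,0,-0.55],[0,0,0]],[[0.75,0,-0.55],[0,0,0]],[[0.75,0,-0.55],[0,0,0]]], claw=0.65)

```text
clock: 26.55
tcp_pos: [0.3315, 0.3341, 0.2604]
orientation: [0.19, 3.134, 0.002]
contact_force: [0.0, 0.7, -0.3]
grip_width: 0.0298
gripper_force: 0.0
```

```bash
python3 p.py; sed -i 's/^    for c in HUE.*//' m.py; python3 m.py | grep -E "top|side|\{|base"; python3 v.py top t3.png
```

```text
clock 26.55 pos [0.3315 0.3341 0.2604] F [ 0.   0.7 -0.3] w 0.029755764603038786 yaw -0.1211 tilt [ 0.0015  0.0012 -1.    ]
top
blue {'n': 441, 'mid': array([0.5075, 0.2331]), 'len': np.float64(0.1707), 'yaw': np.float64(-0.1218), 'z': np.float64(0.1324), 'thick': array([0.0067, 0.173 ])}
red {'n': 513, 'mid': array([0.516 , 0.3126]), 'len': np.float64(0.1706), 'yaw': np.float64(-0.1155), 'z': np.float64(0.1322), 'thick': array([0.0084, 0.1744])}
yellow {'n': 455, 'mid': array([0.5154, 0.2707]), 'len': np.float64(0.1674), 'yaw': np.float64(-0.1209), 'z': np.float64(0.1324), 'thick': array([0.0077, 0.1697])}
base ((0.5130547881126404, 0.29193323850631714), (0.17395806312561035, 0.22047963738441467), 83.0354232788086)
side
blue {'n': 574, 'mid': array([0.5044, 0.2313]), 'len': np.float64(0.1663), 'yaw': np.float64(-0.1242), 'z': np.float64(0.1328), 'thick': array([0.0093, 0.1717])}
red {'n': 544, 'mid': array([0.5145, 0.3105]), 'len': np.float64(0.1683), 'yaw': np.float64(-0.1189), 'z': np.float64(0.1327), 'thick': array([0.0101, 0.1725])}
yellow {'n': 458, 'mid': array([0.5141, 0.2694]), 'len': np.float64(0.1664), 'yaw': np.float64(-0.126), 'z': np.float64(0.1333), 'thick': array([0.0098, 0.1705])}
base ((0.514028787612915, 0.29052233695983887), (0.1772194653749466, 0.2205205261707306), 82.9177474975586)
```

View pics/t3.png

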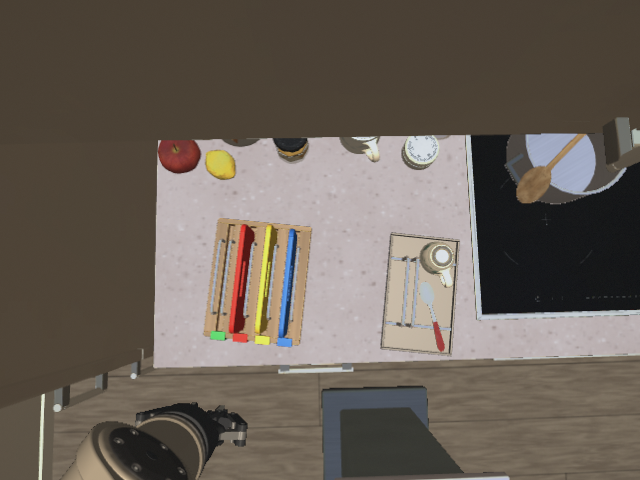

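The picture shows red (240,280), yellow (264,280) and blue (288,285) in the slots with their own colour tags. All three top edges are at the same height, and the arm is clear.

```bash
python3 -c "from bench import r; print(r.hand_in())"
```

```text
the job is handed in; nothing more can be done
None
```

The blue and red boards stand fully home and released in their own slots, the yellow board, mug and timer were left alone, and the job was handed in at about 27 s; no verdict came back.

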